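# Pack seven weighing bottles in a desiccator and close it

### The job

Fill the round desiccator and close it: stand the two weighing bottles left on the bench on its plate with the five already in it, shifting what is in the way, so that all seven stand upright and flat on the plate, one in the middle and six round it. Then put the clear lid on, centred, with its flange lying flat on the base's flange. They are glass: set things down rather than dropping them, tip nothing over, and leave the eraser, tweezers and brush where they lie.

Things in the scene. Friction and masses are not known exactly. Their poses are not given: they have to be found in the camera images.
- desiccator: base of a round bench desiccator, dark blue plastic, fixed, open at the top: 97 mm high, 180 mm in diameter at its flange; upright wall of 143 mm inner diameter. Origin at the centre of the underside, z up, yaw random. Bottles 1 to 4 stand at 90, 150, 210 and 270 degrees of its frame (from x towards y); the ring's places at 30 and -30 degrees are empty.
- plate (a point): centre of the top of the white perforated porcelain plate in the desiccator, 55 mm above the bench, flat, 42 mm below the rim: stopper discs stand 2 mm above the rim. Seven bottles just fit, some 4 mm to spare between middle and wall: one at the centre, six round it 60 degrees apart, axes about 48 mm from the centre.
- rim (a point): centre of the desiccator's mouth, 97 mm above the bench, level with the top of its flat flange, which is 143 to 180 mm in diameter; the lid lies on this.
- lid: clear domed lid with a dark blue knob, standing flange down on the bench: flange 143 to 180 mm in diameter, dome 57 mm high, hollow (35 mm of headroom over its underside wherever bottles stand), about 350 g. Knob round, 28 mm in diameter, 61 to 87 mm above the underside. No lip or catch. Origin at the centre of the underside, z up.
- bottle1: A stoppered amber weighing bottle, about 85 g: body 45 mm in diameter, 40 mm tall, foot and shoulder bevelled 2 mm; stopper (fixed) a 41 mm disc up to 44 mm, then a round knob 15 mm in diameter up to 64 mm. Origin at the centre of its underside, z up. Stands on the desiccator's plate in its place in the ring, to about 1 mm.
- bottle2: A stoppered amber weighing bottle, about 85 g: body 45 mm in diameter, 40 mm tall, foot and shoulder bevelled 2 mm; stopper (fixed) a 41 mm disc up to 44 mm, then a round knob 15 mm in diameter up to 64 mm. Origin at the centre of its underside, z up. Stands on the desiccator's plate in its place in the ring, to about 1 mm.
- bottle3: A stoppered amber weighing bottle, about 85 g: body 45 mm in diameter, 40 mm tall, foot and shoulder bevelled 2 mm; stopper (fixed) a 41 mm disc up to 44 mm, then a round knob 15 mm in diameter up to 64 mm. Origin at the centre of its underside, z up. Stands on the desiccator's plate in its place in the ring, to about 1 mm.
- bottle4: A stoppered amber weighing bottle, about 85 g: body 45 mm in diameter, 40 mm tall, foot and shoulder bevelled 2 mm; stopper (fixed) a 41 mm disc up to 44 mm, then a round knob 15 mm in diameter up to 64 mm. Origin at the centre of its underside, z up. Stands on the desiccator's plate in its place in the ring, to about 1 mm.
- bottle5: A stoppered amber weighing bottle, about 85 g: body 45 mm in diameter, 40 mm tall, foot and shoulder bevelled 2 mm; stopper (fixed) a 41 mm disc up to 44 mm, then a round knob 15 mm in diameter up to 64 mm. Origin at the centre of its underside, z up. Stands on the desiccator's plate, 12 to 21 mm off the middle, blocking the two empty places of the ring; it must be shifted (to the middle, for one).
- bottle6: A stoppered amber weighing bottle, about 85 g: body 45 mm in diameter, 40 mm tall, foot and shoulder bevelled 2 mm; stopper (fixed) a 41 mm disc up to 44 mm, then a round knob 15 mm in diameter up to 64 mm. Origin at the centre of its underside, z up. Stands on the bench.
- bottle7: A stoppered amber weighing bottle, about 85 g: body 45 mm in diameter, 40 mm tall, foot and shoulder bevelled 2 mm; stopper (fixed) a 41 mm disc up to 44 mm, then a round knob 15 mm in diameter up to 64 mm. Origin at the centre of its underside, z up. Stands on the bench.
- eraser: bystander: white eraser in a green sleeve, 60 x 23 x 12 mm, lying on the bench. Origin at the centre of its underside.
- tweezers: bystander: steel tweezers 125 mm long, 7 mm high, lying on the bench. Origin at about the middle, on the bench.
- brush: bystander: small flat brush 150 mm long, 13 mm high, lying on the bench. Origin at about the middle, on the bench.
There are look-alikes about, which are no part of the job. What is shaped like the bottle7 but blue or purple is not meant.

How it is judged:
By the outcome, as a careful person would: the job done as asked, in the order asked, and still so for the second after the job is handed in, with the robot touching nothing.
It also fails if it takes over 72 s, if anything falls off the work surface, if the arm or the gripper's body presses on something with over 40 N, if the wrist force passes 120 N, or if a joint passes its speed limit or range.

### The arm

A 6-joint arm with a two-finger parallel gripper is mounted at the origin on the work surface. World frame = base frame: x ahead of the robot, y to its left, z up, the work surface at z = 0. Lengths are in m, angles in rad, forces in N, time in s.
With the tool pointing down it reaches from about 0.35 to 0.975 m from the base axis. Payload 4.9 kg.
Tool frame: the origin (TCP) lies between the finger pads; the fingertips stand 19 mm ahead of it and the grasp point (between the pads) is the TCP; z points along the fingers, y is the line along which they close (so a half turn about z gives the same grasp; the last joint's range is limited). The gripper opens to 85 mm and grips with 20 to 120 N. Pads are 22 mm wide; open, the fingers measure 114 mm over their backs; the gripper's body (76 mm by 85 mm) begins 54 mm behind the grasp point. The pads swing forward as they close: fully open they stand 13 mm farther back than shut.
Start: joints at [-0.119, 0.053, 1.613, -0, 1.476, -0.119], TCP at [0.625, 0, 0.25] pointing down, gripper open.
Joint ranges: [-3.01, 3.01], [-1.01, 2.22], [0.06, 2.58], [-1.02, 4.17], [0.09, 2.62], [-3.14, 3.14]. Speed limits (rad/s): [2.57, 2.57, 3.14, 3.14, 3.14, 3.14].

### API

Orientations are given as a rotation vector (axis times angle).
In Python, from station import ctrl gives the robot as it stands. The module is installed in compiled form; this text tells all that it offers.
- The arm moves only by the tool servo_tool, never from a script. Its argument "increments" is a list that holds one entry, the list of rows, each a list of 5 numbers: the finger opening in cm, from 0 to 8.54, then the shift along the tool's x, y, z in cm, then the turn about the tool's z in degrees. A call has 1 to 5 rows; each row is the pose to reach, as a shift and turn from the pose commanded when the call began, along the tool's axes at that moment; what a row does not reach only later rows make up. A row lasts 1/10 s, in which the tool goes at most 50 mm and 8.59 degrees, less where a joint would pass 70% of its speed; a pose out of reach is approached as far as the arm can. A call with a gripper value outside its range is refused whole. The fingers move at their own pace and stop on an object; "newtons" is the grip in N (left out, the last holds). Time passes only in rows, so rows that repeat a pose let the fingers close. It gives the time, the measured TCP pose, the force, the opening and the grip force at its end, in the units of the state.
- ctrl.get_obs(): the state, without advancing time (a new reading comes with each control period).
- ctrl.get_image(name): name is "scene" or "side" or "wrist"; returns a dict with "img" (480x640x3 uint8, red, green, blue), "fx", "fy", "cx", "cy" (pixels), "rvec" (rotation vector, rad) and "tvec" (3), from world to camera coordinates, as OpenCV has them; the wrist camera has in their place "mount" (4x4, takes a point from camera to tool coordinates, whose origin is the TCP and whose axes are the flange's). Camera axes: x right, y down, z forward; pixel columns grow to the right and rows downward; lengths in m; the calibration is good to about 2 mm. The wrist camera is an equidistant fisheye: a pixel r from the principal point sees the ray r / f radians off the axis. A picture is of the moment at which its call begins: read the wrist's pose just before it. There is no depth.
- ctrl.finish_job(): hands the job in; it is judged then, once.
The state is a dict: "t": time; "q": joint angles; "dq": joint speeds; "effort": joint torques, N m; "tool_pos": TCP position; "tool_rot": TCP orientation; "contact_force": force on the tool from outside, world axes, zero at the start; "wrist_torque": the same for the moment, N m; "opening": finger opening in m; "grip_force": force on a finger pad.
Only numpy, scipy, OpenCV 4.12 (cv2) and the standard library are available. Lean on these libraries where they do the work, as an engineer would, in place of code of your own. Each camera call takes 0.05 s, during which the arm holds its last target. There are 200 camera calls.

## Working session

There is one attempt and no reset: what is moved stays moved. The work goes in short steps, Python scripts to look and compute and a tool call to move; the robot and the scene stay as the last step left them, time stands still between calls to the robot, and variables do not carry over. Pictures are saved under pics/ and viewed, at most 10 in all, crops included, and the job is handed in when it is done.

Besides the shell and the picture viewer there is one more tool, called after "Emit:" as name(argument=value, ...), one argument or row to a line, values as JSON. servo_tool: Moves the arm, as the interface text tells. Its arguments: {"type":"object","properties":{"increments":{"type":"array"},"newtons":{"type":"number"}},"required":["increments"]}

```bash
mkdir -p pics; cat > h.py <<'E'
import numpy as np, cv2
from scipy.spatial.transform import Rotation as R
from station import ctrl
def ray(im,uv,pose=None):
    u=np.array([(uv[0]-im["cx"])/im["fx"],(uv[1]-im["cy"])/im["fy"]])
    if "mount" in im:
        th=np.hypot(*u); d=np.array([*(u/max(th,1e-9)*np.sin(th)),np.cos(th)])
        M=np.array(im["mount"]); p,r=pose; Rt=R.from_rotvec(r).as_matrix()
        return Rt@M[:3,3]+p, Rt@M[:3,:3]@d
    Rc=R.from_rotvec(np.ravel(im["rvec"])).as_matrix()
    return -Rc.T@np.ravel(im["tvec"]), Rc.T@np.array([*u,1])
def plane(im,uv,z,pose=None):
    o,d=ray(im,uv,pose); return o+d*(z-o[2])/d[2]
def pose():
    s=ctrl.get_obs(); return np.array(s["tool_pos"]),np.array(s["tool_rot"])
def save(n,img): cv2.imwrite("pics/"+n+".png",cv2.cvtColor(img,cv2.COLOR_RGB2BGR))
E
python3 - <<'E'
from h import *
import pickle
s=ctrl.get_obs();print(s["t"],s["tool_pos"],s["tool_rot"])
for n in ("scene","side","wrist"):
    p=pose();im=ctrl.get_image(n);save(n,im["img"]);pickle.dump((im,p),open(n+".pkl","wb"))
    print(n,im["fx"],im["cx"],im["cy"],im.get("mount"),im.get("tvec"))
E
```

```text
0.0 [6.24421728e-01 5.83215910e-05 2.49076202e-01] [-2.22033050e+00 -2.22028068e+00  1.98279631e-03]
scene 503.3717756943786 320.6926954231755 235.54273291430033 None [ 0.0475276  -0.44378582  1.52318735]
side 508.122781301381 317.3612877418657 244.65846278176357 None [0.53288093 0.21864413 0.74783536]
wrist 371.64829954431775 325.4142465422718 243.69295711759213 [[-8.68063276e-04 -9.54340270e-01 -2.98720431e-01  7.75477241e-02]
 [ 9.99998972e-01 -1.16936538e-03  8.29906722e-04 -5.94858715e-05]
 [-1.14132674e-03 -2.98719403e-01  9.54340304e-01 -1.23912781e-01]
 [ 0.00000000e+00  0.00000000e+00  0.00000000e+00  1.00000000e+00]] None
```

View pics/scene.png

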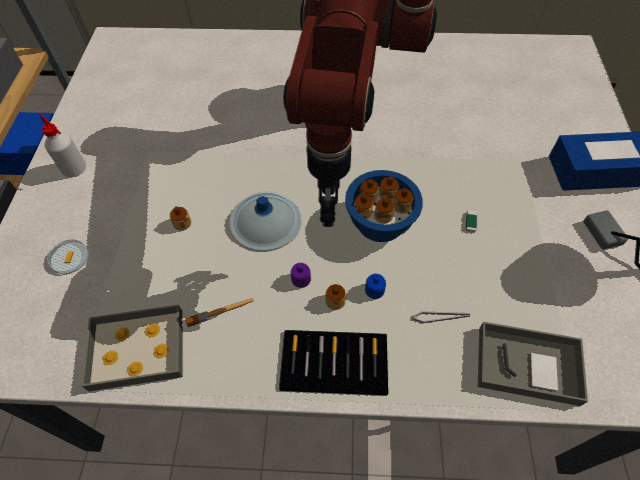

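View pics/wrist.png

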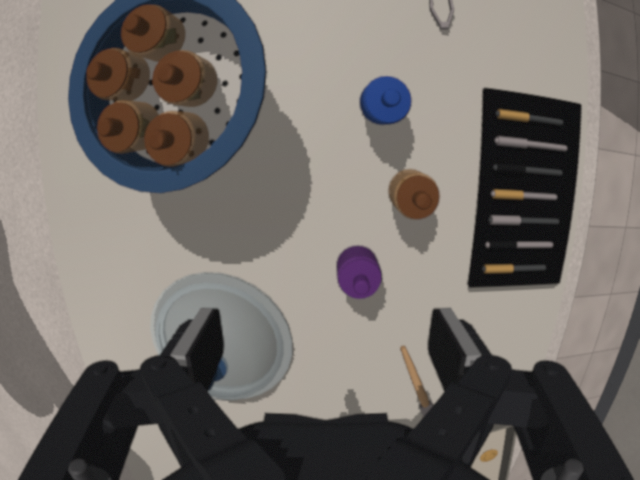

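View pics/side.png

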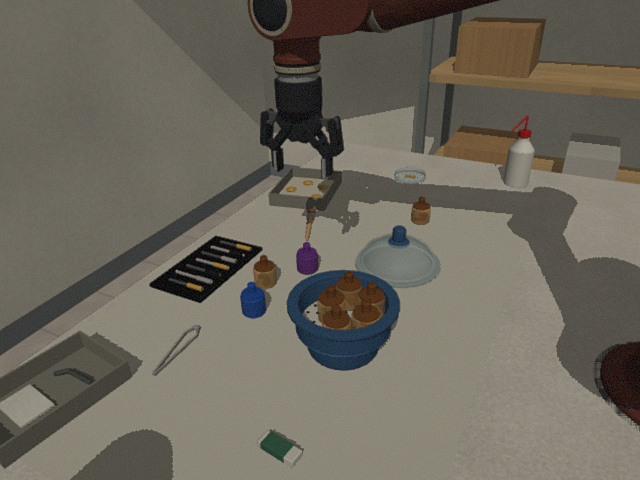

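The `scene` view shows amber bottles on the bench at (180,217) and (336,296). The look-alikes are purple (301,275) and blue (375,286), so I won't use those. The base with five bottles is at (384,205) and the lid's knob at (263,203). In the `wrist` view the base is at (168,95), a bench bottle at (416,195) and the lid at (222,335). The `side` view agrees, with amber bottles at (265,272) and (421,211).

```bash
cat >> h.py <<'E'
def circ(P):
    A=np.c_[2*P[:,:2],np.ones(len(P))]; s=np.linalg.lstsq(A,(P[:,:2]**2).sum(1),rcond=None)[0]
    return s[:2],np.sqrt(s[2]+s[:2]@s[:2])
def circ_rob(P,it=6):
    for _ in range(it):
        c,r=circ(P); e=abs(np.hypot(*(P[:,:2]-c).T)-r); P=P[e<max(np.percentile(e,85),.0007)]
    return c,r,len(P)
def bluemask(img,lo=(98,90,40),hi=(118,255,255)): return cv2.inRange(cv2.cvtColor(img,cv2.COLOR_RGB2HSV),lo,hi)
E
python3 - <<'E'
from h import *
import pickle
w,p=pickle.load(open("wrist.pkl","rb"));s,_=pickle.load(open("scene.pkl","rb"));sd,_=pickle.load(open("side.pkl","rb"))
for uv,z in [((423,200),.064),((138,28),.119),((102,72),.119),((172,77),.119),((115,127),.119),((160,140),.119),((221,368),.074)]:
    print("w",uv,plane(w,uv,z,p).round(4))
for uv,z in [((179,210),.064),((336,288),.064),((263,200),.087),((384,205),.097)]: print("s",uv,plane(s,uv,z).round(4))
for uv,z in [((421,200),.064),((264,260),.064),((400,230),.087)]: print("sd",uv,plane(sd,uv,z).round(4))
for n,im,q in(("w",w,p),("s",s,None)):
    hsv=cv2.cvtColor(im["img"],cv2.COLOR_RGB2HSV)
    m=bluemask(im["img"])
    cs,_=cv2.findContours(m,cv2.RETR_CCOMP,cv2.CHAIN_APPROX_NONE)
    for c in cs:
        if len(c)>120:
            P=np.array([plane(im,x,.097,q) for x in c[:,0] if 2<x[0]<637 and 2<x[1]<477]); print(n,len(c),c.mean(0),circ_rob(P))
print(cv2.cvtColor(w["img"],cv2.COLOR_RGB2HSV)[[180,10,180],[90,170,370-0]])
E
```

```text
w (423, 200) [0.7086 0.0204 0.064 ]
w (138, 28) [0.487  0.1641 0.119 ]
w (102, 72) [0.4551 0.1346 0.119 ]
w (172, 77) [0.516  0.1217 0.119 ]
w (115, 127) [0.4665 0.09   0.119 ]
w (160, 140) [0.5052 0.0766 0.119 ]
w (221, 368) [ 0.5182 -0.1481  0.074 ]
s (179, 210) [ 0.5169 -0.3599  0.064 ]
s (336, 288) [0.7104 0.0193 0.064 ]
s (263, 200) [ 0.4973 -0.1587  0.087 ]
s (384, 205) [0.5092 0.1231 0.097 ]
sd (421, 200) [ 0.506 -0.353  0.064]
sd (264, 260) [0.698  0.0293 0.064 ]
sd (400, 230) [ 0.489  -0.1526  0.087 ]
w 136 [[385.44852941 100.625     ]] (array([0.66886964, 0.10160942]), np.float64(0.017816467663744805), 98)
w 574 [[166.81358885  87.51567944]] (array([0.49171484, 0.12330545]), np.float64(0.08764375620908113), 430)
w 517 [[158.70212766  85.18181818]] (array([0.49486406, 0.12199058]), np.float64(0.0685781406362146), 197)
s 213 [[384.69953052 203.48826291]] (array([0.49265019, 0.12212883]), np.float64(0.088052672717729), 87)
s 169 [[384.44970414 198.84615385]] (array([0.49221605, 0.12209385]), np.float64(0.07176215110584712), 71)
s 671 [[585.67958271 158.36959762]] (array([0.345838  , 0.62602064]), np.float64(0.08397535537917512), 233)
s 197 [[ 24.48730964 139.13705584]] (array([ 0.34260351, -0.80573272]), np.float64(0.10992107929402715), 60)
[[ 19  24 172]
 [107 106  48]
 [ 18  25 173]]
```

Emit:
servo_tool(
  increments=[
    [[4,4,-4,0,0],[4,8,-8,0,0],[4,12.2,-13.2,0,0],[4,12.2,-13.2,0,0],[4,12.2,-13.2,0,0]],
  ],
  newtons=30,
)

```text
t: 0.65
tool_pos: [0.4906, 0.124, 0.2499]
tool_rot: [-2.217, -2.225, 0.0]
contact_force: [0.5, -0.2, 0.3]
opening: 0.0403
grip_force: 0.0
```

```bash
python3 - <<'E'
from h import *
import pickle
s=ctrl.get_obs();print(s["t"],s["tool_pos"],s["tool_rot"],s["opening"])
p=pose();im=ctrl.get_image("wrist");pickle.dump((im,p),open("w1.pkl","wb"))
i=cv2.resize(im["img"][40:440,70:603],(800,600),interpolation=cv2.INTER_CUBIC);save("w1",i)
E
```

```text
0.65 [0.4905578  0.12403746 0.24994251] [-2.21663592e+00 -2.22493881e+00  1.27527742e-04] 0.04034394878370908
```

View pics/w1.png

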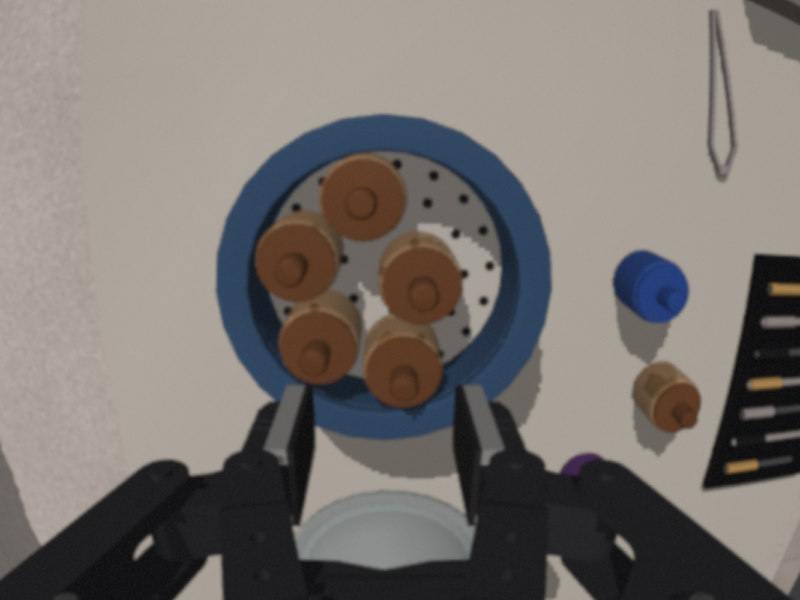

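The crop shows the knobs of the ring bottles at (361,205), (291,270), (316,360) and (405,385). Bottle 5's knob is at (425,295), and the free places are on the right.

```bash
cat >> h.py <<'E'
def ring(P,c0=None):
    # P: 4 consecutive ring axes (angles 90,150,210,270) -> centre, yaw
    a=np.radians([90,150,210,270]); Q=np.c_[np.cos(a),np.sin(a)]*.048
    m=P[:,:2].mean(0);n=Q.mean(0);D=P[:,:2]-m;E=Q-n
    y=np.arctan2((E[:,0]*D[:,1]-E[:,1]*D[:,0]).sum(),(E*D).sum()); r=np.array([[np.cos(y),-np.sin(y)],[np.sin(y),np.cos(y)]])
    return m-r@n,np.degrees(y),(D-E@r.T)
E
python3 - <<'E'
from h import *
import pickle
im,p=pickle.load(open("w1.pkl","rb"))
f=lambda xy:(70+(xy[0]+.5)/800*533-.5,40+(xy[1]+.5)/1.5-.5)
kn=np.array([plane(im,f(x),.119,p) for x in [(361,205),(291,270),(316,361),(405,386),(425,295)]])
di=np.array([plane(im,f(x),.099,p) for x in [(363,197),(297,259),(318,343),(403,368),(420,284)]])
print(kn.round(4),di.round(4))
for P in(kn,di): print(ring(P[:4]))
m=bluemask(im["img"]);cs,_=cv2.findContours(m,cv2.RETR_CCOMP,cv2.CHAIN_APPROX_NONE)
for c in cs:
    if len(c)>250:
        P=np.array([plane(im,x,.097,p) for x in c[:,0] if x[1]<290]); print(len(P),circ_rob(P))
# disc segmentation
hsv=cv2.cvtColor(im["img"],cv2.COLOR_RGB2HSV)
for x in [(345,180),(297,245),(300,228),(316,305),(420,270),(415,245)]: 
    u,v=map(int,f(x));print(x,hsv[v,u],end=" ")
E
```

```text
[[0.4801 0.1703 0.119 ]
 [0.4467 0.1396 0.119 ]
 [0.457  0.093  0.119 ]
 [0.5016 0.0794 0.119 ]
 [0.5104 0.1273 0.119 ]] [[0.4803 0.1718 0.099 ]
 [0.4466 0.1405 0.099 ]
 [0.4559 0.0949 0.099 ]
 [0.5012 0.0806 0.099 ]
 [0.5092 0.1274 0.099 ]]
(array([0.49161037, 0.12522025]), np.float64(12.964145350846328), array([[-0.00069906, -0.00173271],
       [ 0.00095588,  0.00027831],
       [ 0.00055466,  0.0004574 ],
       [-0.00081148,  0.00099701]]))
(array([0.4912978 , 0.12643938]), np.float64(12.523800369781569), array([[-5.39695445e-04, -1.48763885e-03],
       [ 1.06425001e-03, -4.03927283e-04],
       [-6.81184361e-06,  8.54721094e-04],
       [-5.17742722e-04,  1.03684504e-03]]))
897 (array([0.50043968, 0.13189807]), np.float64(0.07708780481241073), 336)
(345, 180) [ 11 152  97] (297, 245) [ 11 150  97] (300, 228) [ 11 147  97] (316, 305) [ 14 125  92] (420, 270) [ 12 150  95] (415, 245) [ 14 132 104]
```

```bash
cat >> h.py <<'E'
def rim(im,p,c0,z=.097,vmax=285):
    """radial search for flange outer (90mm) and inner (71.5) edges around c0 by blue mask"""
    m=bluemask(im["img"],(95,70,60)); out=[]
    M=np.array(im["mount"]);Rt=R.from_rotvec(p[1]).as_matrix()
    def proj(X):
        d=M[:3,:3].T@(Rt.T@(X-p[0])-M[:3,3]); th=np.arctan2(np.hypot(d[0],d[1]),d[2]); k=th/np.hypot(d[0],d[1])
        return d[0]*k*im["fx"]+im["cx"],d[1]*k*im["fy"]+im["cy"]
    for a in np.linspace(0,2*np.pi,180,endpoint=False):
        e=np.array([np.cos(a),np.sin(a),0])
        rr=np.arange(.080,.100,.0002)
        v=[]
        for r in rr:
            u,w=proj(np.array([*c0,z])+r*e)
            v.append(m[int(round(w)),int(round(u))]>0 if 0<=w<min(479,vmax) and 0<=u<639 else None)
        if None in v or not v[0] or v[-1]: continue
        i=max(k for k in range(len(v)) if v[k]); out.append(np.array(c0)+rr[i]*e[:2])
    P=np.array(out); return circ_rob(P,4) if len(P)>20 else None, proj
E
python3 - <<'E'
from h import *
import pickle
for n,vm in (("w1",285),("wrist",470)):
    im,p=pickle.load(open(n+".pkl","rb")); print(rim(im,p,(.4915,.1245),vmax=vm)[0])
E
```

```text
(array([0.49042133, 0.12419112]), np.float64(0.08789118571460229), 112)
(array([0.49153952, 0.12340279]), np.float64(0.08830762398775566), 128)
```

Emit:
servo_tool(
  increments=[
    [[4,0.3,1.9,4,0],[4,0.3,1.9,8,0],[4,0.3,1.9,9.5,0],[4,0.3,1.9,9.5,0]],
  ],
)

```text
t: 1.1
tool_pos: [0.5104, 0.1241, 0.152]
tool_rot: [-2.22, -2.217, 0.008]
contact_force: [0.3, -0.9, 0.4]
opening: 0.0402
grip_force: 0.0
```

```bash
cat >> h.py <<'E'
def look(n,crop=None,big=True):
    import pickle
    p=pose();im=ctrl.get_image("wrist");pickle.dump((im,p),open(n+".pkl","wb"));print(p[0].round(4),p[1].round(3))
    pr=rim(im,p,(.491,.1245))[1]; i=im["img"].copy(); 
    if crop: x,y,w,h=crop; i=cv2.resize(i[y:y+h,x:x+w],(800,600),interpolation=cv2.INTER_CUBIC)
    save(n,i); return im,p,pr
E
python3 - <<'E'
from h import *
im,p,pr=look("w2",(120,120,400,300))
print(pr(np.array([.510,.1273,.119])),pr(np.array([.5092,.1274,.099])))
E
```

```text
[0.5104 0.1241 0.152 ] [-2.22  -2.217  0.008]
(np.float64(324.89078084529774), np.float64(295.44111183502366)) (np.float64(323.60392103609774), np.float64(278.6381724545412))
```

View pics/w2.png

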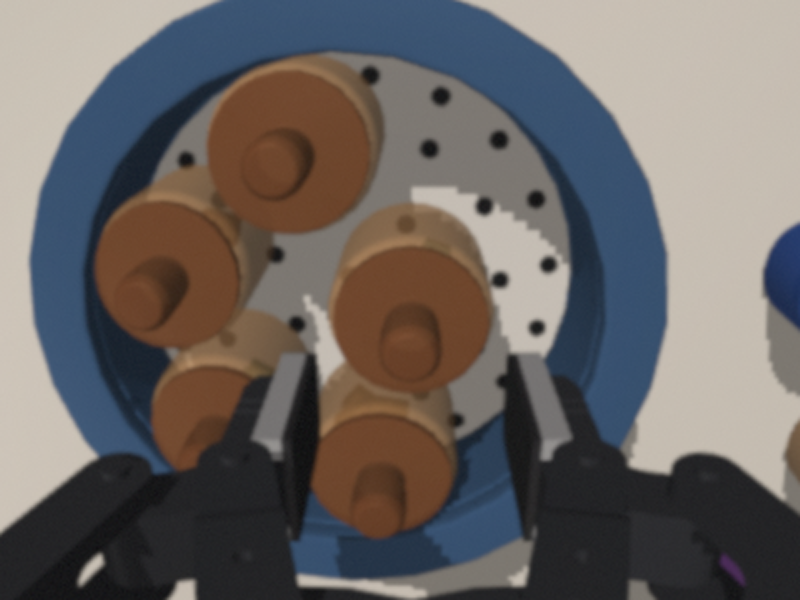

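Bottle 5's knob sits between the fingers at crop (411,355), within 2 px of the prediction, and nothing is near the fingertips.

```bash
python3 - <<'E'
from h import *
import pickle
im,p=pickle.load(open("w2.pkl","rb"))
f=lambda xy:(120+(xy[0]+.5)/2-.5,120+(xy[1]+.5)/2-.5)
K=np.array([plane(im,f(x),.119,p) for x in [(278,166),(142,302),(214,440),(378,515),(411,358)]])
D=np.array([plane(im,f(x),.099,p) for x in [(288,150),(168,274),(220,420),(384,470),(411,317)]])
print(K.round(4),D.round(4)); print(ring(K[[0,1,3,3]][:0]) if 0 else "", rim(im,p,(.491,.1245),vmax=330)[0])
for i in range(4): s=ctrl.get_obs(); print(s["t"],s["tool_pos"],s["tool_rot"])
E
```

```text
[[0.4814 0.1712 0.119 ]
 [0.4461 0.1391 0.119 ]
 [0.4601 0.1014 0.119 ]
 [0.5014 0.0791 0.119 ]
 [0.5102 0.1256 0.119 ]] [[0.4802 0.1712 0.099 ]
 [0.4463 0.1391 0.099 ]
 [0.4562 0.0955 0.099 ]
 [0.5023 0.08   0.099 ]
 [0.51   0.1276 0.099 ]]
 (array([0.49046261, 0.12412574]), np.float64(0.08808543543852963), 110)
1.15 [0.51185774 0.12445251 0.15463609] [-2.22141516 -2.21959179  0.00277038]
1.15 [0.51185774 0.12445251 0.15463609] [-2.22141516 -2.21959179  0.00277038]
1.15 [0.51185774 0.12445251 0.15463609] [-2.22141516 -2.21959179  0.00277038]
1.15 [0.51185774 0.12445251 0.15463609] [-2.22141516 -2.21959179  0.00277038]
```

Emit:
servo_tool(
  increments=[
    [[4,0.2,-0.1,1.5,0],[4,0.2,-0.1,3.3,0],[4,0.2,-0.1,3.3,0],[0,0.2,-0.1,3.3,0],[0,0.2,-0.1,3.3,0]],
  ],
)

```text
t: 1.65
tool_pos: [0.5119, 0.1271, 0.1239]
tool_rot: [2.22, 2.22, 0.003]
contact_force: [-0.9, 0.1, -0.2]
opening: 0.0132
grip_force: 29.7
```

Emit:
servo_tool(
  increments=[
    [[0,0,0,0,0],[0,0,0,0,0],[0,0,0,0,0]],
  ],
)

```text
t: 1.95
tool_pos: [0.5119, 0.1271, 0.1236]
tool_rot: [2.22, 2.22, 0.003]
contact_force: [0.1, -0.6, 4.9]
opening: 0.0136
grip_force: 29.6
```

```bash
python3 - <<'E'
from h import *
im,p,pr=look("w3",(120,120,400,300)); s=ctrl.get_obs();print(s["contact_force"],s["opening"],s["grip_force"])
print(rim(im,p,(.491,.1245),vmax=330)[0])
E
```

```text
[0.5119 0.1271 0.1236] [2.22  2.22  0.003]
[-1.09785763  0.19438519  5.0521087 ] 0.013415789195010118 29.67171013355255
(array([0.49048889, 0.1242542 ]), np.float64(0.08801786927411176), 98)
```

View pics/w3.png

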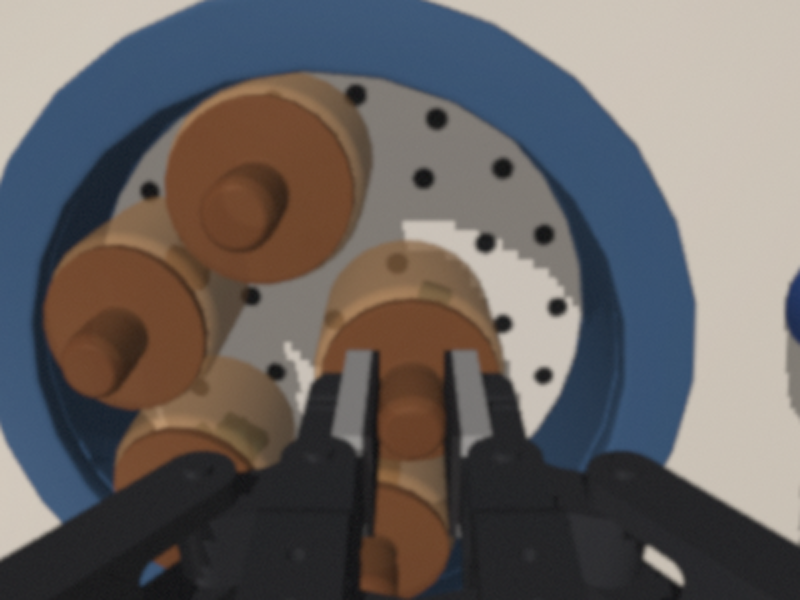

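The knob is held squarely between the pads, with its top at about crop (411,432).

```bash
python3 - <<'E'
from h import *
import pickle
im,p=pickle.load(open("w3.pkl","rb"))
f=lambda xy:(120+(xy[0]+.5)/2-.5,120+(xy[1]+.5)/2-.5)
print([plane(im,f(x),z,p).round(4) for x,z in [((411,432),.119),((411,425),.119),((410,392),.099),((237,213),.119),((90,365),.119),((258,190),.099),((124,330),.099)]])
E
```

```text
[array([0.5118, 0.1256, 0.119 ]), array([0.5118, 0.1273, 0.119 ]), array([0.5117, 0.124 , 0.099 ]), array([0.4802, 0.1711, 0.119 ]), array([0.4458, 0.1393, 0.119 ]), array([0.4802, 0.1708, 0.099 ]), array([0.446 , 0.1385, 0.099 ])]
```

Emit:
servo_tool(
  increments=[
    [[0,0,0,-0.5,0],[0,0,0,-0.8,0],[0,0,0,-0.8,0],[0,0,0,-0.8,0]],
  ],
)

```text
t: 2.4
tool_pos: [0.5107, 0.127, 0.1299]
tool_rot: [-2.221, -2.221, 0.001]
contact_force: [0.2, 0.3, -1.3]
opening: 0.0131
grip_force: 29.3
```

```bash
python3 - <<'E'
from h import *
P=np.array([(.4805,.1711),(.4461,.1393),(.4562,.0947),(.5018,.0797)])
c,y,e=ring(P);print(c,y,e*1e3)
for c in (c,np.array([.4908,.1245])):
  for a in (30,-30): print(c+.048*np.array([np.cos(np.radians(a+y)),np.sin(np.radians(a+y))]))
  print(np.hypot(*(P-c).T),np.degrees(np.arctan2(*(P-c).T[::-1])))
s=ctrl.get_obs();print(s["t"],s["tool_pos"],s["contact_force"])
E
```

```text
[0.49142039 0.12579471] 12.771481255679902 [[-0.30935974 -1.50716652]
 [ 0.52590247 -0.71151809]
 [ 0.01487398  1.50093832]
 [-0.23141672  0.71774629]]
[0.52665565 0.15839036]
[0.53726668 0.1115779 ]
[0.04660283 0.04728986 0.04698252 0.0472489 ] [ 103.55206364  163.40615917 -138.55996872  -77.30979474]
[0.52603526 0.15709565]
[0.53664629 0.11028319]
[0.04772473 0.04708641 0.04566399 0.04613068] [ 102.4636989   161.68048913 -139.26261112  -76.20474682]
2.4 [0.51067624 0.12696998 0.12994404] [ 0.21888284  0.32994753 -1.30492775]
```

Emit:
servo_tool(
  increments=[
    [[0,-0.1,-0.9,0,0],[0,-0.2,-1.9,0,0],[0,-0.2,-1.95,0,0],[0,-0.2,-1.95,0.3,0],[0,-0.2,-1.95,0.5,0]],
  ],
)

```text
t: 2.9
tool_pos: [0.4914, 0.125, 0.1252]
tool_rot: [2.221, 2.221, 0.0]
contact_force: [-0.3, 0.2, -1.2]
opening: 0.0137
grip_force: 29.4
```

Emit:
servo_tool(
  increments=[
    [[0,0,0,0,0],[0,0,0,0.1,0],[0,0,0,0.1,0]],
  ],
)

```text
t: 3.2
tool_pos: [0.4915, 0.125, 0.1242]
tool_rot: [-2.221, -2.221, 0.0]
contact_force: [0.2, -0.3, -1.5]
opening: 0.0133
grip_force: 29.4
```

Emit:
servo_tool(
  increments=[
    [[0,0,0,0.1,0],[0,0,0,0.1,0],[2.6,0,0,0.1,0],[2.6,0,0,0.1,0],[2.6,0,0,0,0]],
  ],
)

```text
t: 3.7
tool_pos: [0.4914, 0.125, 0.1242]
tool_rot: [-2.221, -2.221, 0.0]
contact_force: [-0.3, 0.0, -0.1]
opening: 0.026
grip_force: 0.0
```

Emit:
servo_tool(
  increments=[
    [[2.6,0,0,-2,0],[2.6,0,0,-6,0],[4,-2,3,-10,0],[4,-4.5,6,-12,0],[4,-7,10,-12,0]],
  ],
)

```text
t: 4.2
tool_pos: [0.5945, 0.0544, 0.2504]
tool_rot: [2.215, 2.218, 0.011]
contact_force: [0.5, 1.4, 0.1]
opening: 0.0397
grip_force: 0.0
```

Emit:
servo_tool(
  increments=[
    [[4,-2,4,0,0],[4,-3.5,8,4,0],[4,-3.5,11.8,8,0],[4,-3.5,11.8,9,0],[4,-3.5,11.8,9,0]],
  ],
)

```text
t: 4.7
tool_pos: [0.7078, 0.0197, 0.1484]
tool_rot: [-2.217, -2.216, 0.009]
contact_force: [-0.4, -0.2, -0.1]
opening: 0.0402
grip_force: 0.0
```

```bash
python3 - <<'E'
from h import *
im,p,pr=look("w4",(80,120,480,360)); s=ctrl.get_obs();print(s["t"],s["tool_pos"],s["contact_force"],pr(np.array([.709,.02,.064])),pr(np.array([.4912,.1252,.119])))
E
```

```text
[0.7078 0.0197 0.1484] [-2.217 -2.216  0.009]
4.75 [0.70842334 0.01997367 0.15160325] [0.38734774 0.31988634 0.60802126] (np.float64(328.42285574829526), np.float64(263.05564877443857)) (np.float64(-34.57251662074026), np.float64(122.91715983606719))
```

View pics/w4.png

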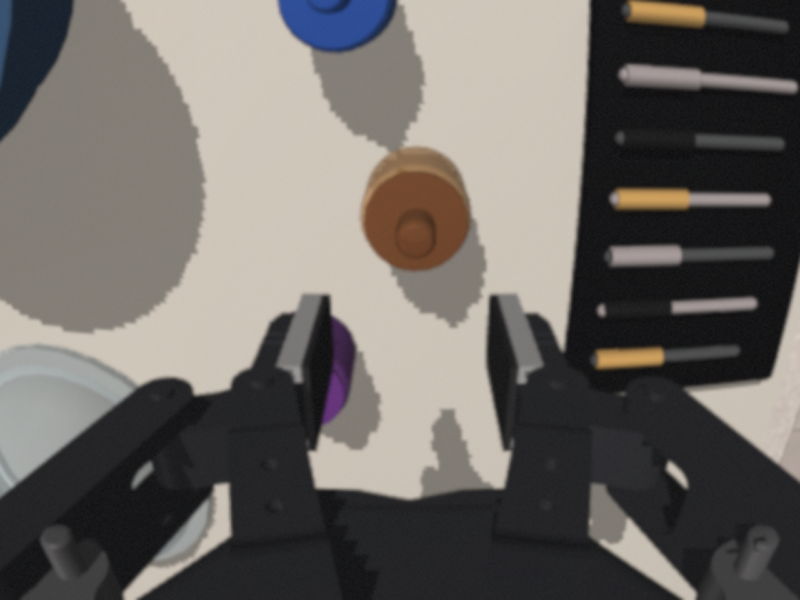

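The bench bottle's knob is at crop (416,238), within 1 px of the prediction. It's amber, and the blue and purple look-alikes are clear of the fingers.

Emit:
servo_tool(
  increments=[
    [[4,0,0.1,4,0],[4,0,0.1,8,0],[4,0,0.1,8.3,0],[4,0,0.1,8.3,0],[0,0,0.1,8.3,0]],
  ],
)

```text
t: 5.25
tool_pos: [0.7124, 0.02, 0.0754]
tool_rot: [2.218, 2.219, 0.006]
contact_force: [-0.1, 0.3, 0.5]
opening: 0.0271
grip_force: 0.0
```

Emit:
servo_tool(
  increments=[
    [[0,0,0,0,0],[0,0,0,0,0],[0,0,0,0,0]],
  ],
)

```text
t: 5.55
tool_pos: [0.7125, 0.0199, 0.0754]
tool_rot: [2.219, 2.219, 0.005]
contact_force: [-2.4, -0.3, 6.8]
opening: 0.0131
grip_force: 29.3
```

Emit:
servo_tool(
  increments=[
    [[0,0,0,-2,0],[0,0,0,-6,0],[0,0,0,-10,0],[0,0,0,-13,0],[0,0,0,-13,0]],
  ],
)

```text
t: 6.05
tool_pos: [0.714, 0.0198, 0.2101]
tool_rot: [2.214, 2.214, 0.014]
contact_force: [0.6, -0.1, -1.0]
opening: 0.0127
grip_force: 29.4
```

Emit:
servo_tool(
  increments=[
    [[0,1,-3.5,-2,0],[0,3.5,-7,-2,0],[0,6,-11,-2,0],[0,8,-15,-2,0],[0,9.1,-17.7,-2,0]],
  ],
)

```text
t: 6.55
tool_pos: [0.5307, 0.1123, 0.2201]
tool_rot: [-2.219, -2.222, 0.002]
contact_force: [-0.6, 0.3, -0.8]
opening: 0.0129
grip_force: 29.5
```

Emit:
servo_tool(
  increments=[
    [[0,0,0,0,0],[0,0,0,0,0],[0,0,0,0,0]],
  ],
)

```text
t: 6.85
tool_pos: [0.5341, 0.1106, 0.2212]
tool_rot: [2.222, 2.221, 0.0]
contact_force: [-0.3, -0.3, 0.0]
opening: 0.0129
grip_force: 29.5
```

```bash
python3 - <<'E'
from h import *
im,p,pr=look("w5",(120,100,480,360)); s=ctrl.get_obs();print(s["t"],s["tool_pos"],s["contact_force"],rim(im,p,(.491,.1245),vmax=300)[0])
E
```

```text
[0.5341 0.1106 0.2212] [2.222 2.221 0.   ]
6.9 [0.53428166 0.11052161 0.22120606] [ 0.44172645  0.62499414 -0.44517   ] (array([0.49070547, 0.12394265]), np.float64(0.0881149688553235), 119)
```

View pics/w5.png

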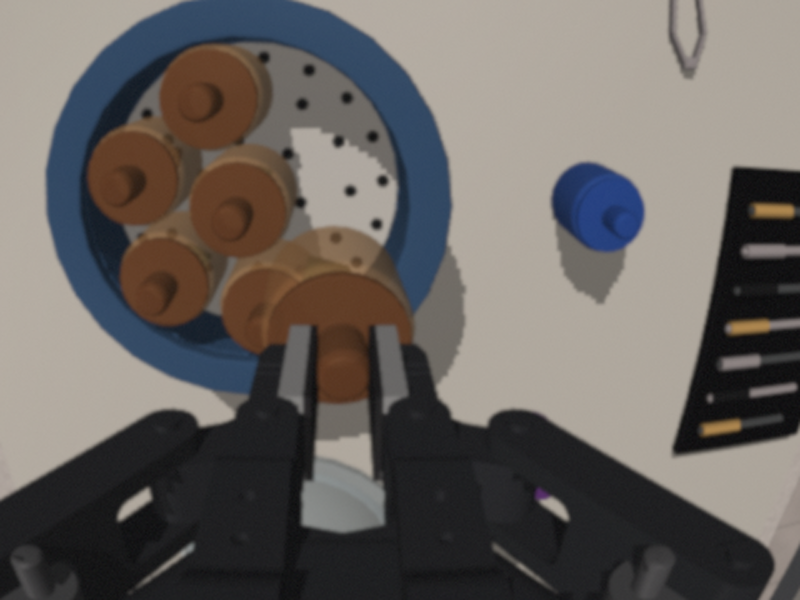

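In hand, the bottle's knob is at crop (343,378). Bottle 5's knob is now at (230,221), close to the middle, and the places on the right are free.

```bash
python3 - <<'E'
from h import *
import pickle
im,p=pickle.load(open("w5.pkl","rb"))
f=lambda xy:(120+(xy[0]+.5)*.6-.5,100+(xy[1]+.5)*.6-.5)
for n,k,d in [("b1",(200,101),(209,96)),("b2",(120,187),(133,173)),("b5",(230,221),(239,207)),("b3",(154,297),(166,280))]:
    print(n,plane(im,f(k),.119,p).round(4),plane(im,f(d),.099,p).round(4))
for z in (-.004,-.008,-.0115): print("held knob",plane(im,f((343,376)),p[0][2]+z,p).round(4), "disc",plane(im,f((341,318)),p[0][2]+z-.02,p).round(4))
E
```

```text
b1 [0.4817 0.1712 0.119 ] [0.4809 0.1716 0.099 ]
b2 [0.4475 0.1391 0.119 ] [0.4463 0.1407 0.099 ]
b5 [0.4911 0.125  0.119 ] [0.4915 0.1254 0.099 ]
b3 [0.4573 0.0931 0.119 ] [0.457  0.0928 0.099 ]
held knob [0.5342 0.1144 0.2172] disc [0.5337 0.1204 0.1972]
held knob [0.5342 0.1121 0.2132] disc [0.5337 0.1186 0.1932]
held knob [0.5342 0.1101 0.2097] disc [0.5337 0.117  0.1897]
```

Emit:
servo_tool(
  increments=[
    [[0,0.15,0.26,2,0],[0,0.15,0.26,4,0],[0,0.15,0.26,4,0],[0,0.15,0.26,4,0],[0,0.15,0.26,4,0]],
  ],
)

```text
t: 7.4
tool_pos: [0.5371, 0.1123, 0.1826]
tool_rot: [2.221, 2.22, 0.002]
contact_force: [0.2, 0.6, -1.0]
opening: 0.0126
grip_force: 29.5
```

Emit:
servo_tool(
  increments=[
    [[0,0,0,1.5,0],[0,0,0,3,0],[0,0,0,4.2,0],[0,0,0,4.7,0],[0,0,0,4.7,0]],
  ],
)

```text
t: 7.9
tool_pos: [0.5351, 0.1124, 0.1326]
tool_rot: [-2.22, -2.22, 0.004]
contact_force: [0.0, -0.2, -0.7]
opening: 0.0131
grip_force: 29.5
```

Emit:
servo_tool(
  increments=[
    [[0,0,0,0.15,0],[0,0,0,0.3,0],[0,0,0,0.3,0]],
  ],
)

```text
t: 8.2
tool_pos: [0.5361, 0.1125, 0.1315]
tool_rot: [2.221, 2.221, 0.0]
contact_force: [-0.3, -0.2, -0.8]
opening: 0.0129
grip_force: 29.5
```

Emit:
servo_tool(
  increments=[
    [[0,0,0,0.1,0],[0,0,0,0.2,0],[0,0,0,0.2,0]],
  ],
)

```text
t: 8.5
tool_pos: [0.5366, 0.1126, 0.1305]
tool_rot: [2.221, 2.221, 0.001]
contact_force: [-0.4, 0.3, 4.6]
opening: 0.0128
grip_force: 30.0
```

Emit:
servo_tool(
  increments=[
    [[0,0,0,-0.1,0],[2.6,0,0,-0.1,0],[2.6,0,0,-0.1,0],[2.6,0,0,-2,0],[2.6,0,0,-6,0]],
  ],
)

```text
t: 9.0
tool_pos: [0.5333, 0.1123, 0.1853]
tool_rot: [-2.217, -2.217, 0.011]
contact_force: [-0.3, 0.7, 0.5]
opening: 0.0259
grip_force: 0.0
```

Emit:
servo_tool(
  increments=[
    [[4,-3,0,-4,0],[4,-7,0,-6,0],[4,-12,0,-6,0],[4,-17,-1,-6,0],[4,-22,-2,-6,0]],
  ],
)

```text
t: 9.5
tool_pos: [0.5161, -0.1073, 0.2495]
tool_rot: [2.22, 2.222, 0.0]
contact_force: [0.7, -0.7, 0.1]
opening: 0.0398
grip_force: 0.0
```

Emit:
servo_tool(
  increments=[
    [[4,-5,-0.5,0,0],[4,-10,-0.5,0,0],[4,-15,-0.5,0,0],[4,-20,-0.5,0,0],[4,-24.9,-0.5,2,0]],
  ],
)

```text
t: 10.0
tool_pos: [0.5123, -0.3551, 0.2335]
tool_rot: [2.218, 2.216, 0.001]
contact_force: [0.5, 0.8, 0.6]
opening: 0.0399
grip_force: 0.0
```

Emit:
servo_tool(
  increments=[
    [[4,0,0,4,0],[4,0,0,8,0],[4,0,0,8,0],[4,0,0,8,0]],
  ],
)

```text
t: 10.4
tool_pos: [0.5111, -0.3513, 0.15]
tool_rot: [-2.22, -2.22, 0.0]
contact_force: [0.0, -0.5, 0.9]
opening: 0.0398
grip_force: 0.0
```

```bash
cat >> h.py <<'E'
def amber(im,p,zt=.044):
    h=cv2.cvtColor(im["img"],cv2.COLOR_RGB2HSV); m=cv2.inRange(h,(6,110,50),(18,255,150))
    n,l,st,ce=cv2.connectedComponentsWithStats(m); out=[]
    for i in range(1,n):
        if st[i,4]>600: print("blob",st[i],ce[i].round(1),plane(im,ce[i],zt,p).round(4))
    return m,l,st
E
python3 - <<'E'
from h import *
im,p,pr=look("w6",(120,100,480,360)); s=ctrl.get_obs();print(s["t"],s["tool_pos"],s["contact_force"],s["opening"])
amber(im,p)
import pickle
a,b=pickle.load(open("w4.pkl","rb")); print("w4 ref");amber(a,b)
E
```

```text
[ 0.5111 -0.3513  0.15  ] [-2.22 -2.22  0.  ]
10.45 [ 0.51221493 -0.35198647  0.15223934] [0.10394916 0.04215162 0.40563351] 0.03962232370051729
blob [ 295  237   61   66 2930] [325. 271.] [ 0.5108 -0.3646  0.044 ]
w4 ref
blob [  0  88  18  69 633] [  4.7 123. ] [0.447  0.1282 0.044 ]
blob [   0  156   45   67 2017] [ 16.6 188.5] [0.4554 0.0728 0.044 ]
blob [ 298  218   63   64 2991] [329.4 250.7] [0.7096 0.0211 0.044 ]
```

Emit:
servo_tool(
  increments=[
    [[4,-1.3,-0.1,3,0],[4,-1.3,-0.1,6,0],[4,-1.3,-0.1,7.8,0],[4,-1.3,-0.1,7.8,0],[4,-1.3,-0.1,7.8,0]],
  ],
)

```text
t: 10.95
tool_pos: [0.5114, -0.3651, 0.0743]
tool_rot: [2.219, 2.22, 0.0]
contact_force: [-0.9, 0.2, 0.9]
opening: 0.04
grip_force: 0.0
```

```bash
python3 - <<'E'
from h import *
im,p,pr=look("w7",(200,160,320,240)); s=ctrl.get_obs();print(s["t"],s["tool_pos"],s["contact_force"],s["opening"])
m,l,st=amber(im,p)
E
```

```text
[ 0.5114 -0.3651  0.0743] [2.219 2.22  0.   ]
11.0 [ 0.51179065 -0.36540117  0.07496598] [-1.02178003 -0.07230591  0.14178512] 0.04003188181619255
blob [ 280  252   88   94 5900] [323.7 301.6] [ 0.5107 -0.3638  0.044 ]
```

View pics/w7.png

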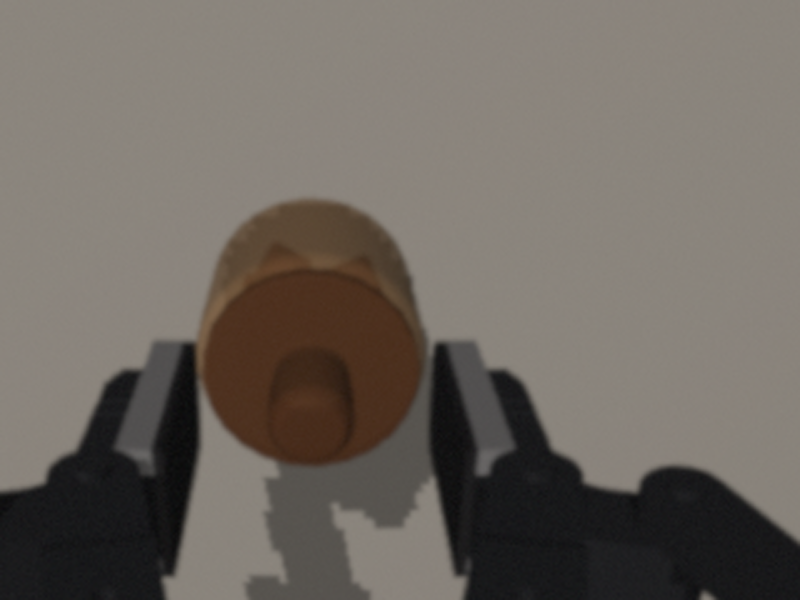

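The knob top is at crop (312,420), centred between the pads.

```bash
python3 - <<'E'
from h import *
import pickle
im,p=pickle.load(open("w7.pkl","rb"))
print(plane(im,(324.5,327.7),.064,p),plane(im,(324.5,306),.044,p))
E
```

```text
[ 0.51107342 -0.36605163  0.064     ] [ 0.51108582 -0.36608571  0.044     ]
```

Emit:
servo_tool(
  increments=[
    [[0,0,0,0,0],[0,0,0,0,0],[0,0,0,0,0],[0,0,0,0,0]],
  ],
)

```text
t: 11.4
tool_pos: [0.5113, -0.3655, 0.0745]
tool_rot: [2.22, 2.22, -0.0]
contact_force: [-1.5, 0.5, 6.2]
opening: 0.0132
grip_force: 29.4
```

Emit:
servo_tool(
  increments=[
    [[0,0,0,-2,0],[0,0,0,-6,0],[0,0,0,-10,0],[0,0,0,-14,0],[0,0,0,-16,0]],
  ],
)

```text
t: 11.9
tool_pos: [0.5116, -0.3655, 0.2373]
tool_rot: [2.217, 2.217, 0.001]
contact_force: [0.2, 0.2, 0.0]
opening: 0.0129
grip_force: 29.4
```

Emit:
servo_tool(
  increments=[
    [[0,4,0,0,0],[0,9,0,0,0],[0,14,0,0,0],[0,19,0,0,0],[0,24,0,0,0]],
  ],
)

```text
t: 12.4
tool_pos: [0.5099, -0.1227, 0.2323]
tool_rot: [-2.222, -2.221, -0.0]
contact_force: [0.6, 0.1, -0.6]
opening: 0.0131
grip_force: 29.4
```

Emit:
servo_tool(
  increments=[
    [[0,5,0.3,0,0],[0,10,0.6,0,0],[0,15,1,0,0],[0,20,1.4,0,0],[0,24,1.4,0,0]],
  ],
)

```text
t: 12.9
tool_pos: [0.5241, 0.118, 0.2324]
tool_rot: [-2.22, -2.223, -0.001]
contact_force: [0.2, -0.1, -0.6]
opening: 0.0131
grip_force: 29.4
```

Emit:
servo_tool(
  increments=[
    [[0,3,0,0,0],[0,4.35,0,2,0],[0,4.35,0,4,0],[0,4.35,0,4,0],[0,4.35,0,4,0]],
  ],
)

```text
t: 13.4
tool_pos: [0.5241, 0.1588, 0.1922]
tool_rot: [-2.221, -2.221, 0.001]
contact_force: [-0.5, -0.6, -0.7]
opening: 0.0129
grip_force: 29.4
```

```bash
python3 - <<'E'
from h import *
im,p,pr=look("w8",(120,100,480,360)); s=ctrl.get_obs();print(s["t"],s["tool_pos"],s["contact_force"],rim(im,p,(.491,.1245),vmax=300)[0])
amber(im,p,.099)
E
```

```text
[0.5241 0.1588 0.1922] [-2.221e+00 -2.221e+00  1.000e-03]
13.45 [0.52479926 0.15865515 0.19324741] [-0.23047611  0.46921198 -0.57795031] (array([0.49067011, 0.12503685]), np.float64(0.0877690577278958), 87)
blob [  179   203   190   181 14644] [265.2 286. ] [0.4853 0.1398 0.099 ]
```

Emit:
servo_tool(
  increments=[
    [[0,-0.05,0,1,0],[0,-0.05,0,2,0],[0,-0.05,0,3,0],[0,-0.05,0,3,0]],
  ],
)

```text
t: 13.85
tool_pos: [0.5231, 0.158, 0.16]
tool_rot: [-2.22, -2.219, 0.005]
contact_force: [0.4, -0.7, -1.1]
opening: 0.013
grip_force: 29.4
```

Emit:
servo_tool(
  increments=[
    [[0,0,0.05,0.8,0],[0,0,0.05,1.6,0],[0,0,0.05,2.4,0],[0,0,0.05,2.7,0],[0,0,0.05,2.7,0]],
  ],
)

```text
t: 14.35
tool_pos: [0.5245, 0.1583, 0.1345]
tool_rot: [-2.221, -2.221, 0.002]
contact_force: [-0.2, -0.6, -0.6]
opening: 0.0127
grip_force: 29.4
```

Emit:
servo_tool(
  increments=[
    [[0,0,0,0.1,0],[0,0,0,0.2,0],[0,0,0,0.2,0]],
  ],
)

```text
t: 14.65
tool_pos: [0.5251, 0.1584, 0.1337]
tool_rot: [2.221, 2.221, 0.0]
contact_force: [0.2, 0.3, -0.3]
opening: 0.0124
grip_force: 29.4
```

Emit:
servo_tool(
  increments=[
    [[0,0,0,0.1,0],[0,0,0,0.2,0],[0,0,0,0.3,0],[0,0,0,0.3,0],[0,0,0,0.3,0]],
  ],
)

```text
t: 15.15
tool_pos: [0.5249, 0.1583, 0.1304]
tool_rot: [-2.221, -2.221, 0.0]
contact_force: [-0.7, 0.7, -1.0]
opening: 0.0128
grip_force: 29.4
```

Emit:
servo_tool(
  increments=[
    [[0,0,0,0.1,0],[0,0,0,0.15,0],[0,0,0,0.15,0],[0,0,0,0.15,0]],
  ],
)

```text
t: 15.55
tool_pos: [0.5252, 0.1585, 0.1296]
tool_rot: [2.221, 2.221, 0.001]
contact_force: [-1.0, 0.7, 3.8]
opening: 0.0128
grip_force: 29.8
```

Emit:
servo_tool(
  increments=[
    [[0,0,0,-0.1,0],[2.6,0,0,-0.1,0],[2.6,0,0,-0.1,0],[2.6,0,0,-2,0],[2.6,0,0,-6,0]],
  ],
)

```text
t: 16.05
tool_pos: [0.5222, 0.1578, 0.185]
tool_rot: [-2.218, -2.218, 0.012]
contact_force: [0.3, 0.3, -0.1]
opening: 0.0258
grip_force: 0.0
```

Emit:
servo_tool(
  increments=[
    [[4,-1,-1,-4,0],[4,-3,-3,-6,0],[4,-3.3,-3.3,-6,0],[4,-3.3,-3.3,-6,0],[4,-3.3,-3.3,-6,0]],
  ],
)

```text
t: 16.55
tool_pos: [0.4915, 0.1255, 0.2473]
tool_rot: [-2.22, -2.22, 0.003]
contact_force: [0.7, -0.6, -0.5]
opening: 0.0399
grip_force: 0.0
```

```bash
python3 - <<'E'
from h import *
im,p,pr=look("w9"); print(rim(im,p,(.491,.1245),vmax=300)[0])
h=cv2.cvtColor(im["img"],cv2.COLOR_RGB2HSV); m=cv2.inRange(h,(6,140,50),(13,255,150))
dt=cv2.distanceTransform(m,cv2.DIST_L2,5)
for n,c in dict(b1=(.4810,.1713),b2=(.4465,.1395),b3=(.457,.094),b4=(.5018,.0797),b5=(.4913,.1252),b6=(.5366,.1125),b7=(.525,.158)).items():
    u,v=map(int,pr(np.array([*c,.099]))); w=dt[v-12:v+13,u-12:u+13]; j=np.unravel_index(w.argmax(),w.shape)
    # disc upper edge search along several rays from centre
    print(n,(u,v),plane(im,(u-12+j[1],v-12+j[0]),.099,p)[:2].round(4),w.max().round(1))
E
```

```text
[0.4915 0.1255 0.2473] [-2.22  -2.22   0.003]
(array([0.49045248, 0.12401951]), np.float64(0.08798764558441895), 120)
b1 (311, 174) [0.4801 0.1706] 26.0
b2 (266, 216) [0.4378 0.1399] 15.4
b3 (282, 272) [0.4482 0.0951] 14.2
b4 (338, 289) [0.5006 0.0788] 22.8
b5 (325, 234) [0.4819 0.124 ] 16.4
b6 (383, 250) [0.533  0.1126] 23.8
b7 (370, 192) [0.5238 0.1565] 25.4
```

Emit:
servo_tool(
  increments=[
    [[6,-5,0,0,0],[6,-10,0,0,0],[6,-15,0,0,0],[6,-20,0,0,0],[6,-24,0,0,0]],
  ],
)

```text
t: 17.1
tool_pos: [0.4916, -0.1166, 0.2473]
tool_rot: [-2.221, -2.219, 0.002]
contact_force: [0.6, 0.6, 0.3]
opening: 0.0598
grip_force: 0.0
```

Emit:
servo_tool(
  increments=[
    [[6,-4,0.2,3,0],[6,-4,0.2,4,0],[6,-4,0.2,4,0],[6,-4,0.2,4,0]],
  ],
)

```text
t: 17.5
tool_pos: [0.494, -0.1537, 0.2082]
tool_rot: [-2.219, -2.221, 0.0]
contact_force: [-0.4, -0.2, 0.1]
opening: 0.0601
grip_force: 0.0
```

```bash
cat >> h.py <<'E'
def knob(im,p,z):
    m=bluemask(im["img"],(95,90,30)); n,l,st,ce=cv2.connectedComponentsWithStats(m)
    for i in range(1,n):
        if st[i,4]>150: print("blue",st[i],ce[i].round(1),plane(im,ce[i],z,p).round(4), "ends",plane(im,(ce[i][0],st[i,1]+st[i,3]),z+.007,p).round(4))
E
python3 - <<'E'
from h import *
im,p,pr=look("w10"); knob(im,p,.078)
print(ctrl.get_obs()["tool_pos"])
E
```

```text
[ 0.494  -0.1537  0.2082] [-2.219 -2.221  0.   ]
blue [ 301  216   54   54 2247] [327.5 241.7] [ 0.4955 -0.154   0.078 ] ends [ 0.4955 -0.173   0.085 ]
[ 0.49442838 -0.15363024  0.20916991]
```

View pics/w10.png

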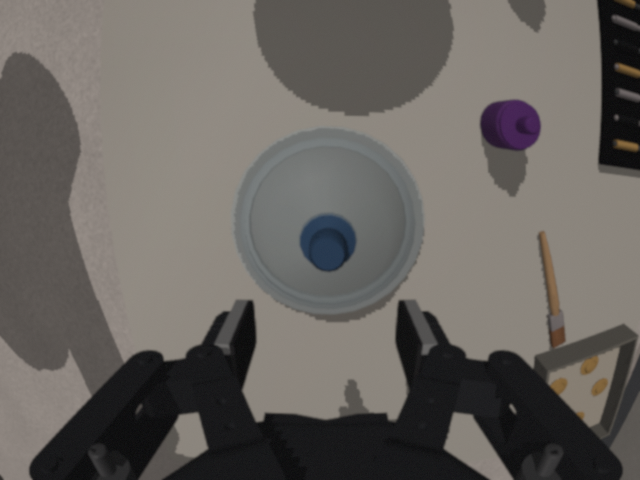

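The lid's knob top is at (328,250). Its flange outline runs from (235,225) to (424,228) and from (327,128) to (330,321).

```bash
python3 - <<'E'
from h import *
import pickle
im,p=pickle.load(open("w10.pkl","rb"))
print(plane(im,(328,250),.087,p),plane(im,(327.5,236),.065,p))
P=np.array([plane(im,x,.006,p) for x in [(235,225),(424,228),(327,128),(330,321)]]);print(P,circ(P))
E
```

```text
[ 0.49574713 -0.15729975  0.087     ] [ 0.49550212 -0.15353749  0.065     ]
[[ 0.41037404 -0.15988898  0.006     ]
 [ 0.58554995 -0.16265673  0.006     ]
 [ 0.49527592 -0.07330377  0.006     ]
 [ 0.49851197 -0.25881755  0.006     ]] (array([ 0.49785046, -0.16617103]), np.float64(0.09029107251274648))
```

Emit:
servo_tool(
  increments=[
    [[6,-0.3,0.15,4,0],[6,-0.3,0.15,7,0],[6,-0.3,0.15,7,0],[6,-0.3,0.15,7,0],[6,-0.3,0.15,7,0]],
  ],
)

```text
t: 18.05
tool_pos: [0.4971, -0.1578, 0.1418]
tool_rot: [2.217, 2.22, 0.002]
contact_force: [-0.3, -0.2, 0.1]
opening: 0.0603
grip_force: 0.0
```

```bash
python3 - <<'E'
from h import *
im,p,pr=look("w11"); knob(im,p,.078)
m=bluemask(im["img"],(95,90,30));n,l,st,ce=cv2.connectedComponentsWithStats(m)
g=cv2.cvtColor(im["img"],cv2.COLOR_RGB2HSV)
x=int(ce[1:][st[1:,4].argmax()][0]); 
for v in range(230,345,3): print(v,g[v,x],end=";")
# row widths of blob
i=1+st[1:,4].argmax()
print([(v,int((l[v]==i).sum()),round(float(np.nonzero(l[v]==i)[0].mean()),1)) for v in range(st[i,1],st[i,1]+st[i,3],4)])
E
```

```text
[ 0.4971 -0.1578  0.1418] [2.217e+00 2.220e+00 2.000e-03]
blue [ 288  234   70   74 3898] [322.1 268.6] [ 0.4956 -0.1533  0.078 ] ends [ 0.4956 -0.1736  0.085 ]
230 [101  26 106];233 [105  80  99];236 [106 123  87];239 [106 123  87];242 [106 122  88];245 [107 120  87];248 [106 123  87];251 [106 124  64];254 [106 123  62];257 [106 124  64];260 [106 127  66];263 [107 120  70];266 [106 128  74];269 [107 124  80];272 [107 131  78];275 [107 129  79];278 [107 128  80];281 [107 132  79];284 [107 128  80];287 [108 126  79];290 [107 131  78];293 [107 128  80];296 [107 128  80];299 [107 129  79];302 [108 131  80];305 [107 126  79];308 [106  39  72];311 [ 60   5 103];314 [ 70   8 102];317 [ 60   5 102];320 [ 60   3 101];323 [ 60   3 101];326 [ 83  10 105];329 [ 90   9 115];332 [ 96  11 113];335 [ 90  13 100];338 [90  8 99];341 [ 90  10 104];344 [ 90   5 108];[(234, 14, 321.5), (238, 37, 322.0), (242, 48, 322.5), (246, 56, 322.5), (250, 61, 322.0), (254, 65, 322.0), (258, 68, 322.5), (262, 69, 322.0), (266, 70, 322.5), (270, 69, 322.0), (274, 67, 322.0), (278, 64, 322.5), (282, 61, 322.0), (286, 54, 321.5), (290, 47, 322.0), (294, 44, 321.5), (298, 38, 321.5), (302, 30, 321.5), (306, 16, 321.5)]
```

```bash
python3 - <<'E'
from h import *
import pickle
im,p=pickle.load(open("w11.pkl","rb"))
for u,v,z in [(321.7,269,.087),(321.7,288.5,.087),(321.7,308,.087),(321.7,308,.084),(300,290,.087),(344,290,.087),(322,234,.057),(322,234,.061),(287,266,.057),(357,266,.057),(322,266,.058)]: print(u,v,z,plane(im,(u,v),z,p)[:2].round(4))
E
```

```text
321.7 269 0.087 [ 0.4955 -0.1499]
321.7 288.5 0.087 [ 0.4954 -0.161 ]
321.7 308 0.087 [ 0.4954 -0.1726]
321.7 308 0.084 [ 0.4954 -0.1741]
300 290 0.087 [ 0.484  -0.1619]
344 290 0.087 [ 0.5072 -0.1619]
322 234 0.057 [ 0.4955 -0.1398]
322 234 0.061 [ 0.4956 -0.1386]
287 266 0.057 [ 0.4744 -0.1598]
357 266 0.057 [ 0.5166 -0.1598]
322 266 0.058 [ 0.4955 -0.1594]
```

Emit:
servo_tool(
  increments=[
    [[6,-0.3,-0.1,2.5,0],[6,-0.3,-0.1,4.8,0],[6,-0.3,-0.1,4.8,0],[6,-0.3,-0.1,4.8,0]],
  ],
)

```text
t: 18.5
tool_pos: [0.4952, -0.1609, 0.0924]
tool_rot: [2.22, 2.221, 0.001]
contact_force: [1.0, -0.1, 0.4]
opening: 0.0601
grip_force: 0.0
```

Emit:
servo_tool(
  increments=[
    [[6,0,0,0.3,0],[6,0,0,0.3,0],[0,0,0,0.3,0],[0,0,0,0.3,0],[0,0,0,0.3,0]],
  ],
  newtons=60,
)

```text
t: 19.0
tool_pos: [0.4951, -0.1608, 0.0889]
tool_rot: [2.221, 2.22, 0.001]
contact_force: [0.3, 0.4, 3.0]
opening: 0.0255
grip_force: 58.9
```

Emit:
servo_tool(
  increments=[
    [[0,0,0,0,0],[0,0,0,0,0],[0,0,0,0,0]],
  ],
)

```text
t: 19.3
tool_pos: [0.4951, -0.1608, 0.0889]
tool_rot: [2.221, 2.22, 0.001]
contact_force: [-0.3, 1.2, 5.4]
opening: 0.0257
grip_force: 59.2
```

Emit:
servo_tool(
  increments=[
    [[0,0,0,-2,0],[0,0,0,-6,0],[0,0,0,-10,0],[0,0,0,-14,0],[0,0,0,-16,0]],
  ],
)

```text
t: 19.8
tool_pos: [0.4949, -0.161, 0.2506]
tool_rot: [2.219, 2.219, 0.001]
contact_force: [0.8, -0.2, -2.8]
opening: 0.0258
grip_force: 60.0
```

Emit:
servo_tool(
  increments=[
    [[0,3,0,0,0],[0,7,0,0,0],[0,11,0,0,0],[0,15,-0.2,0,0],[0,19,-0.4,0,0]],
  ],
)

```text
t: 20.3
tool_pos: [0.4891, 0.0308, 0.2458]
tool_rot: [-2.22, -2.219, 0.004]
contact_force: [0.5, -0.1, -2.9]
opening: 0.026
grip_force: 59.9
```

Emit:
servo_tool(
  increments=[
    [[0,3.5,0,0,0],[0,7,0,0,0],[0,9.5,0,0,0],[0,9.5,0,0,0],[0,9.5,0,0,0]],
  ],
)

```text
t: 20.8
tool_pos: [0.4895, 0.1244, 0.2462]
tool_rot: [-2.219, -2.222, 0.005]
contact_force: [-0.4, 0.5, -3.7]
opening: 0.0256
grip_force: 59.9
```

```bash
python3 - <<'E'
from h import *
import pickle
im,p,pr=look("w12"); s=ctrl.get_obs();print(s["t"],s["tool_pos"],s["tool_rot"],s["contact_force"],s["wrist_torque"],s["opening"]);print(rim(im,p,(.491,.1245),vmax=230)[0])
E
```

```text
[0.4895 0.1244 0.2462] [-2.219 -2.222  0.005]
20.85 [0.48977419 0.12388319 0.24647183] [-2.22058634 -2.22071513  0.00401991] [ 0.3012055  -0.42413063 -3.74004341] [0.08376767 0.04983991 0.0202449 ] 0.02579532090412642
None
```

Emit:
servo_tool(
  increments=[
    [[0,0,0.1,2,0],[0,0,0.1,4,0],[0,0,0.1,5,0],[0,0,0.1,5.5,0],[0,0,0.1,5.5,0]],
  ],
)

```text
t: 21.35
tool_pos: [0.4912, 0.1238, 0.1923]
tool_rot: [-2.222, -2.22, 0.002]
contact_force: [-0.4, -0.2, -3.2]
opening: 0.0257
grip_force: 59.8
```

Emit:
servo_tool(
  increments=[
    [[0,0,0,0,0],[0,0,0,0.1,0],[0,0,0,0.2,0],[0,0,0,0.2,0]],
  ],
)

```text
t: 21.75
tool_pos: [0.4916, 0.1244, 0.1913]
tool_rot: [2.221, 2.221, 0.001]
contact_force: [0.8, -0.4, -4.5]
opening: 0.0258
grip_force: 59.8
```

Still 5 mm above the flange, so I'll trim x and lower slowly.

Emit:
servo_tool(
  increments=[
    [[0,0,-0.05,0.15,0],[0,0,-0.05,0.3,0],[0,0,-0.05,0.4,0],[0,0,-0.05,0.4,0],[0,0,-0.05,0.4,0]],
  ],
)

```text
t: 22.25
tool_pos: [0.4909, 0.1244, 0.1869]
tool_rot: [-2.221, -2.221, 0.0]
contact_force: [0.6, -0.1, -4.4]
opening: 0.0255
grip_force: 59.8
```

```bash
python3 - <<'E'
from h import *
im=ctrl.get_image("scene"); s=ctrl.get_obs();print(s["t"],s["tool_pos"],s["tool_rot"],s["contact_force"])
E
```

```text
22.3 [0.49098708 0.12436149 0.18697533] [ 2.22145725e+00  2.22140855e+00 -2.88197787e-06] [-0.05507961  0.65294187 -3.12634718]
```

Emit:
servo_tool(
  increments=[
    [[0,0,0,0.05,0],[0,0,0,0.1,0],[0,0,0,0.15,0],[0,0,0,0.15,0],[0,0,0,0.15,0]],
  ],
)

```text
t: 22.8
tool_pos: [0.491, 0.1244, 0.186]
tool_rot: [2.221, 2.221, 0.0]
contact_force: [-4.0, -0.6, 1.1]
opening: 0.0254
grip_force: 60.4
```

Emit:
servo_tool(
  increments=[
    [[4,0,0,0,0],[5,0,0,0,0],[6,0,0,0,0],[6,0,0,0,0],[6,0,0,-1,0]],
  ],
)

```text
t: 23.3
tool_pos: [0.4901, 0.1242, 0.1943]
tool_rot: [-2.22, -2.22, 0.004]
contact_force: [-0.6, -0.2, 0.6]
opening: 0.06
grip_force: 0.0
```

Emit:
servo_tool(
  increments=[
    [[6,0,0,-4,0],[6,0,0,-8,0],[6,0,0,-11,0],[6,0,0,-11,0],[6,0,0,-11,0]],
  ],
)

```text
t: 23.8
tool_pos: [0.4914, 0.1244, 0.307]
tool_rot: [2.22, 2.22, 0.003]
contact_force: [-0.2, 0.3, -0.6]
opening: 0.0598
grip_force: 0.0
```

```bash
python3 - <<'E'
from h import *
im,p,pr=look("w13"); s=ctrl.get_obs();print(s["t"],s["tool_pos"]); knob(im,p,.175)
print("base rim", rim(im,p,(.491,.1245),vmax=320)[0])
m=bluemask(im["img"],(95,90,30))
# hand-free lid outline: edges in S/V along radial lines at lid flange
h=cv2.cvtColor(im["img"],cv2.COLOR_RGB2HSV)
for a in range(0,360,45):
    e=np.array([np.cos(np.radians(a)),np.sin(np.radians(a)),0]); o=[]
    for r in np.arange(.080,.098,.002):
        u,v=pr(np.array([.491,.1242,.099])+r*e)
        o.append(tuple(int(x) for x in h[int(v),int(u)]) if 0<=v<480 and 0<=u<640 else None)
    print(a,o)
E
```

```text
[0.4914 0.1244 0.307 ] [2.22  2.22  0.003]
23.85 [0.49076549 0.12433751 0.30521503]
blue [ 461  198   42   41 1292] [481.6 217.5] [0.6094 0.1423 0.175 ] ends [0.6081 0.1275 0.182 ]
blue [ 298  206   54   54 2240] [324.3 231.8] [0.4911 0.1308 0.175 ] ends [0.4911 0.1119 0.182 ]
base rim None
0 [(101, 28, 99), (101, 29, 96), (102, 38, 100), (103, 40, 101), (99, 16, 113), (30, 7, 137), (16, 23, 145), (17, 28, 148), (16, 26, 147)]
45 [(100, 29, 105), (103, 39, 104), (103, 40, 103), (102, 42, 104), (103, 26, 118), (17, 16, 140), (15, 24, 147), (17, 24, 148), (16, 26, 149)]
90 [(103, 38, 107), (101, 39, 104), (101, 39, 104), (104, 46, 116), (103, 33, 125), (20, 16, 142), (18, 26, 149), (17, 24, 149), (16, 26, 149)]
135 [(101, 38, 107), (103, 39, 104), (104, 42, 103), (103, 39, 105), (100, 18, 125), (18, 18, 145), (17, 24, 150), (17, 24, 150), (16, 25, 150)]
180 [(102, 29, 113), (103, 39, 105), (102, 42, 104), (102, 41, 106), (102, 37, 116), (40, 6, 133), (18, 22, 148), (19, 24, 149), (17, 24, 150)]
225 [(102, 24, 105), (101, 26, 106), (102, 32, 104), (105, 40, 103), (101, 17, 118), (50, 6, 136), (21, 18, 145), (16, 26, 148), (16, 26, 148)]
270 [(102, 25, 102), (99, 25, 101), (101, 28, 99), (103, 36, 99), (102, 32, 104), (99, 17, 108), (23, 10, 105), (13, 25, 93), (17, 25, 92)]
315 [(100, 24, 97), (100, 24, 95), (103, 32, 95), (102, 39, 99), (103, 34, 104), (60, 2, 113), (30, 7, 105), (17, 19, 96), (19, 22, 92)]
```

The lid's outline is 88–90 mm from the mouth's centre all round, and its knob is within 1 mm of centre, so I'm handing in.

```bash
python3 -c "
from station import ctrl
print(ctrl.finish_job())"
```

```text
the job is handed in; nothing more can be done
None
```

The job is handed in after about 24 s of robot time: all seven bottles stand on the plate, and the lid lies on the flange within about 1 mm of centre, going by forces, heights and script measurements, as I had no picture views left to look at the end state.

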